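Snap the temperature logger's cover home

TASK

The larger of the two temperature loggers on the milk-bank bench has just had its cells changed, and its cover is only resting on its four corner clips, standing proud of the housing. Press the cover down corner by corner, one corner after another, until every clip has clicked and the whole cover lies flush on the housing. Do not press on the display in the middle of the cover: it is fragile.

Things in the scene. Friction and masses are not known exactly. Their poses are not given: they have to be found in the camera images.
- logger: the larger white logger: open plastic housing 140 (x) by 100 (y) mm, rim 48 mm above the bench, on a 150 x 124 x 4 mm foot plate screwed to the bench, two black cable glands on one short side (-x). Origin: centre of its underside, on the bench; z up. A spring clip sits inside each corner. It has a smaller look-alike.
- cover_top (a point): centre of the top face of its loose cover, a stiff white plate 140 x 100 x 6 mm, axes as the logger's, with a round grey press mark over each clip at x = +-57.5, y = +-38 mm. Starts level, top 62 mm above the bench; home is 54. A corner clicks in at about 5 to 9 N and stays in; the opposite corner may rise meanwhile; the last two may go in together, at up to 20 N.
- small_logger: the bystander: a smaller logger, 110 x 80 mm and 46 mm tall, screwed to the bench, its cover already flush. Nothing is to be done to it. Origin: centre of its underside.
- display: the fragile black display in the middle of that cover, 56 (x) by 36 (y) mm, standing 1.5 mm above the cover's top face. Not to be pressed. Origin: centre of its underside, in the cover's top face.
Mind the look-alikes: they are no part of the job. Leave any red or yellow look-alike of the part that bears cover_top alone.

How it is judged:
By the outcome, as a careful person would: the job done as asked, in the order asked, and still so for the second after the job is handed in, with the robot touching nothing.
It also fails if it takes over 42 s, if anything falls off the work surface, if the arm or the gripper's body presses on something with over 40 N, if the wrist force passes 120 N, or if a joint passes its speed limit or range.

ROBOT

A 6-joint arm with a two-finger parallel gripper is mounted at the origin on the work surface. World frame = base frame: x ahead of the robot, y to its left, z up, the work surface at z = 0. Lengths are in m, angles in rad, forces in N, time in s.
With the tool pointing down it reaches from about 0.25 to 0.725 m from the base axis. Payload 4 kg.
Tool frame: the origin (TCP) lies at the very end of the fingers, on their centre line; the grasp point (between the pads) lies 19 mm behind it; z points along the fingers, y is the line along which they close (so a half turn about z gives the same grasp; the last joint's range is limited). The gripper opens to 85 mm and grips with 20 to 120 N. Pads are 22 mm wide; open, the fingers measure 114 mm over their backs; the gripper's body (76 mm by 85 mm) begins 54 mm behind the grasp point. The pads swing forward as they close: fully open they stand 13 mm farther back than shut.
Start: joints at [-1.105, 0.241, 0.005, 1.335, 0, 1.571], TCP at [0.225, -0.447, 0.231] pointing down, gripper open.
Joint ranges: [-2.72, 2.72], [-1.05, 1.87], [-1.09, 1.28], [-1.99, 2.15], [-1.42, 1.44], [-3.14, 3.14]. Speed limits (rad/s): [2.79, 2.79, 3.14, 3.14, 3.14, 3.14].

INTERFACE

Orientations are given as a unit quaternion [x, y, z, w].
In Python, from workcell import bot, vision, workorder, boxes_of gives the robot as it stands.
- The arm moves only by the tool send_rows, never from a script. Its argument "motion" is text: rows parted by semicolons, each of 5 numbers parted by spaces: the closure, from -1 (fully open) to 1 (shut), so that 0 is half open, then the shift along the tool's x, y, z in cm, then the turn about the tool's z in rad. In form: claw x y z twist; .... A call has 1 to 5 rows; each row is the pose to reach, as a shift and turn from the pose commanded when the call began, along the tool's axes at that moment; what a row does not reach only later rows make up. A row lasts 1/10 s, in which the tool goes at most 50 mm and 8.59 degrees, less where a joint would pass 70% of its speed; a pose out of reach is approached as far as the arm can. A call with a gripper value outside its range is refused whole. The fingers move at their own pace and stop on an object; the grip force is fixed at half the most. Time passes only in rows, so rows that repeat a pose let the fingers close. It gives the time, the measured TCP pose, the force, the opening and the grip force at its end, in the units of the state.
- bot.get_obs(): the state, without advancing time (a new reading comes with each control period).
- vision.camera(name): name is "side" or "top" or "wrist"; returns the picture (420x560x3 uint8, red, green, blue); there is no depth.
- vision.camera_model(name): a dict with "fov_y" (degrees; the focal length in pixels is half the picture's height over the tangent of half this angle, whatever the lens; pixels are square), "cx", "cy" (the principal point, pixels), "world_from_camera" (4x4, takes a point from camera to world coordinates); the wrist camera has in their place "hand_eye" (4x4, takes a point from camera to tool coordinates, whose origin is the TCP and whose axes are the flange's). Camera axes: x right, y down, z forward; pixel columns grow to the right and rows downward; lengths in m; the calibration is good to about 2 mm. The wrist camera is an equidistant fisheye: a pixel r from the principal point sees the ray r / f radians off the axis. A picture is of the moment at which its call begins: read the wrist's pose just before it. camera_model takes no time and is no camera call.
- workorder.job_done(): hands the job in; it is judged then, once.
Trained networks look in the newest picture that a camera, given by its name, has taken for a name from the list of things; names that differ only in an ending like _2 or _b are one class to them, and where a whole thing is asked for, a point or a joint stands for the part that bears it (a point fixed in the world has none). Each returns a list of dicts, best first, with "conf" (0 to 1); they miss things now and then, are a little off and sometimes report something else, mostly with a low value. They report only what shows in the picture. A call takes as long as a camera call. They do not tell look-alikes from the thing itself.
- boxes_of(camera, target): "rect" ([centre column, centre row, width, height] in pixels, round what is visible of it).
The state is a dict: "clock": time; "joint_pos": joint angles; "joint_vel": joint speeds; "tau": joint torques, N m; "eef_pos": TCP position; "tool_rot": TCP orientation; "ft_force": force on the tool from outside, world axes, zero at the start; "ft_torque": the same for the moment, N m; "grip_width": finger opening in m; "grasp_force": force on a finger pad.
Only numpy, scipy, OpenCV 4.12 (cv2) and the standard library are available. Lean on these libraries where they do the work, as an engineer would, in place of code of your own. Each camera call takes 0.05 s, during which the arm holds its last target. There are 200 camera calls.

## Working session

There is one attempt and no reset: what is moved stays moved. The work goes in short steps, Python scripts to look and compute and a tool call to move; the robot and the scene stay as the last step left them, time stands still between calls to the robot, and variables do not carry over. Pictures are saved under pics/ and viewed, at most 10 in all, crops included, and the job is handed in when it is done.

Besides the shell and the picture viewer there is one more tool, called after ">>>" as name(argument=value, ...), one argument or row to a line, values as JSON. send_rows: Moves the arm, as the interface text tells. Its arguments: {"type":"object","properties":{"motion":{"type":"string"}},"required":["motion"]}

```bash
mkdir -p pics; python3 - <<'E'
from workcell import bot, vision, workorder, boxes_of
import cv2,numpy as np
o=bot.get_obs(); print(o['clock'],o['eef_pos'],o['tool_rot'],o['ft_force'],o['grip_width'])
ims=[]
for c in ['top','side']:
    im=vision.camera(c); cv2.imwrite(f'pics/{c}0.png',im[...,::-1]); m=vision.camera_model(c);print(c,m)
    for t in ['logger','small_logger','display','cover_top']:
        print(t,[(np.round(b['rect']).tolist(),round(b['conf'],2)) for b in boxes_of(c,t)][:4])
E
```

```text
0.0 [ 0.22428285 -0.44618432  0.23041401] [ 9.73002621e-01  2.30791780e-01 -2.30361687e-04 -1.00065021e-03] [0.39650642 0.55394832 0.30098275] 0.08520353322791918
top {'fov_y': 53.66297947491452, 'cx': 273.129339159188, 'cy': 204.5029115284211, 'world_from_camera': array([[-0.01179645, -0.9972141 ,  0.07365379,  0.36604301],
       [-0.99974984,  0.01316209,  0.01808351,  0.00176478],
       [-0.01900257, -0.07342205, -0.99711991,  0.78313703],
       [ 0.        ,  0.        ,  0.        ,  1.        ]])}
logger [([390.0, 166.0, 75.0, 84.0], 0.92)]
small_logger [([286.0, 130.0, 80.0, 76.0], 0.67), ([400.0, 156.0, 69.0, 86.0], 0.51)]
display [([400.0, 158.0, 26.0, 32.0], 0.8), ([180.0, 277.0, 30.0, 38.0], 0.77), ([427.0, 280.0, 40.0, 36.0], 0.64)]
cover_top [([184.0, 276.0, 88.0, 94.0], 0.71), ([428.0, 285.0, 94.0, 94.0], 0.66), ([401.0, 157.0, 68.0, 87.0], 0.61)]
side {'fov_y': 43.63805676503573, 'cx': 276.50679131915285, 'cy': 218.1843985465971, 'world_from_camera': array([[-0.80490775, -0.40974355,  0.42922458, -0.01598445],
       [-0.5929932 ,  0.52863117, -0.6073781 ,  0.65684602],
       [ 0.02196777, -0.7434106 , -0.66847446,  0.78774596],
       [ 0.        ,  0.        ,  0.        ,  1.        ]])}
logger [([306.0, 191.0, 78.0, 42.0], 0.61)]
small_logger [([234.0, 212.0, 49.0, 50.0], 0.88)]
display [([311.0, 164.0, 27.0, 18.0], 0.67), ([285.0, 326.0, 25.0, 26.0], 0.66), ([401.0, 204.0, 25.0, 9.0], 0.5)]
cover_top [([309.0, 165.0, 71.0, 43.0], 0.98), ([401.0, 206.0, 60.0, 37.0], 0.8), ([286.0, 329.0, 67.0, 73.0], 0.71)]
```

```bash
python3 - <<'E'
import cv2,numpy as np
a=cv2.imread('pics/top0.png');b=cv2.imread('pics/side0.png')
cv2.imwrite('pics/t.png',cv2.resize(a[80:360,120:500],(800,589),interpolation=cv2.INTER_CUBIC))
cv2.imwrite('pics/s.png',cv2.resize(b[110:400,180:560],(786,600),interpolation=cv2.INTER_CUBIC))
E
```

```text
(no output)
```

View pics/t.png

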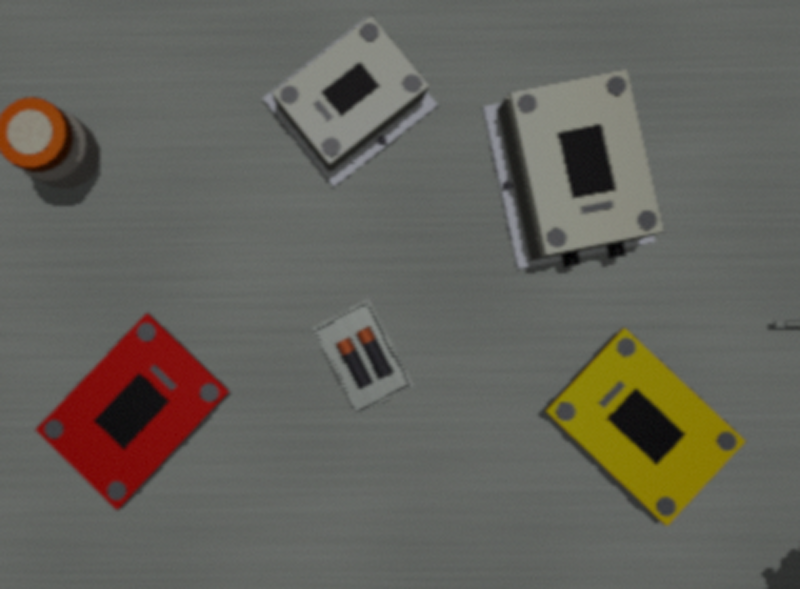

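View pics/s.png

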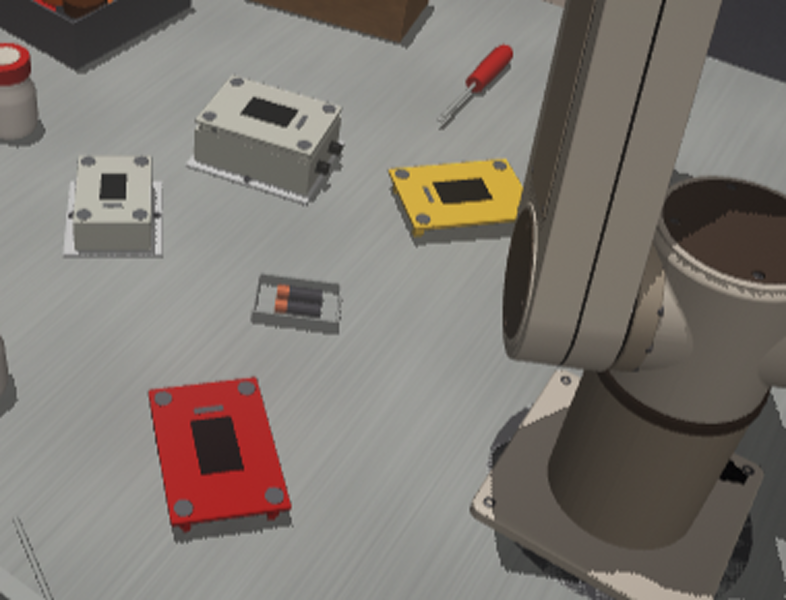

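Top view: white candidates are the larger box with black glands (full-picture px 400,157) and the small look-alike (286,130). Red (180,276) and yellow (428,285) are loose look-alike covers. The larger box with two glands and thick cover fits the description; I'll fit its pose and confirm it in a crop.

```bash
cat > h.py <<'E'
import numpy as np,cv2
from scipy.optimize import least_squares
def proj(m,P):
    T=np.linalg.inv(m['world_from_camera']); p=P@T[:3,:3].T+T[:3,3]
    f=210/np.tan(np.radians(m['fov_y'])/2)
    return np.c_[m['cx']+f*p[:,0]/p[:,2], m['cy']+f*p[:,1]/p[:,2]]
def refine(im,p):
    g=cv2.cvtColor(im,cv2.COLOR_RGB2GRAY).astype(float); out=[]
    for u,v in p:
        for _ in range(3):
            yy,xx=np.mgrid[int(v)-6:int(v)+8,int(u)-6:int(u)+8]
            k=g[yy,xx]; w=np.clip(np.percentile(k,80)-20-k,0,35)*(np.hypot(xx-u,yy-v)<6.5)
            u,v=(w*xx).sum()/w.sum(),(w*yy).sum()/w.sum()
        out.append((u,v))
    return np.array(out)
M=np.array([[57.5,38],[57.5,-38],[-57.5,-38],[-57.5,38]])/1000
def pts(q,z=.062):
    c,s=np.cos(q[2]),np.sin(q[2]); return np.c_[M@np.array([[c,s],[-s,c]])+q[:2],np.full(4,z)]
E
python3 - <<'E'
from h import *
from workcell import vision
pt=np.array([[527,103],[616,86],[647,219],[556,237]])/2.105+[120,80]
ps=np.array([[209,116],[237,82],[332,109],[305,145]])/2.068+[180,110]
mt,ms=vision.camera_model('top'),vision.camera_model('side')
it=cv2.imread('pics/top0.png')[...,::-1].copy(); is_=cv2.imread('pics/side0.png')[...,::-1].copy()
rt=refine(it,pt); rs=refine(is_,ps)
print(np.round(rt-pt,1).tolist(),np.round(rs-ps,1).tolist())
for n,l in (('top',[(mt,rt)]),('side',[(ms,rs)]),('both',[(mt,rt),(ms,rs)])):
    r=least_squares(lambda q:np.concatenate([(proj(m,pts(q))-p).ravel() for m,p in l]),[.5,-.2,0])
    print(n,r.x,np.round(r.fun,1).tolist())
q=r.x; print(pts(q).round(4).tolist())
for u,v in proj(mt,pts(q)): cv2.circle(it,(int(round(u)),int(round(v))),1,(255,0,0),-1)
cv2.imwrite('pics/c.png',cv2.resize(it[100:230,330:460],(600,600),interpolation=cv2.INTER_CUBIC)[...,::-1])
E
```

```text
[[-0.5, -0.1], [-0.4, -0.4], [-0.4, 0.3], [-0.3, -0.1]] [[-1.2, 4.3], [-0.6, -1.9], [0.4, 0.8], [-0.1, 4.0]]
top [ 0.50081268 -0.2046212   0.18276718] [0.0, -0.0, 0.1, -0.1, -0.1, -0.1, -0.0, 0.2]
side [ 0.49481674 -0.19640227  0.18965715] [1.2, -2.2, 0.4, 3.7, -1.7, 0.9, 0.0, -1.8]
both [ 0.49964796 -0.20335199  0.18454638] [-0.7, 0.7, -0.7, 0.6, -0.8, 0.5, -0.7, 0.9, 1.3, -4.4, 0.6, 1.7, -1.9, -1.1, -0.3, -4.1]
[[0.5492, -0.1554, 0.062], [0.5631, -0.2302, 0.062], [0.4501, -0.2513, 0.062], [0.4362, -0.1765, 0.062]]
```

View pics/c.png

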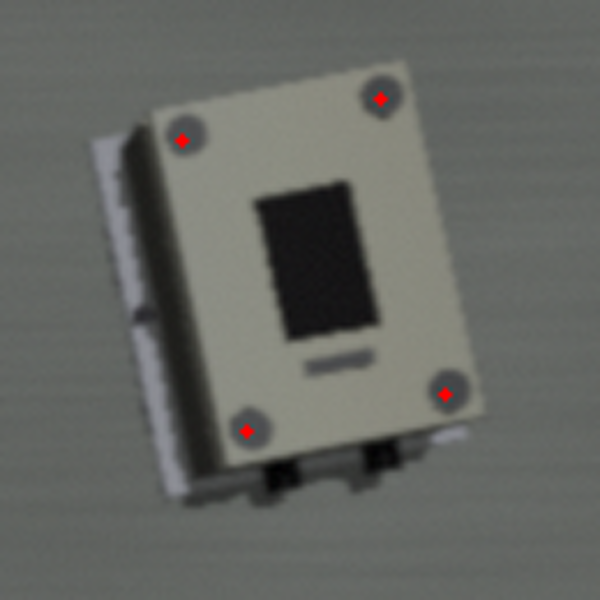

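The red dots land on the four grey marks of the larger white box, and both glands show at its lower edge (px ~400,200), so this is the target. The top-only fit has 0.1 px residuals, so I'll use that.

```bash
cat >> h.py <<'E'
Q=np.array([.5008,-.2046,.1828])
def shift(o,P):
    from scipy.spatial.transform import Rotation as R
    r=R.from_quat(o['tool_rot']); return (r.inv().apply(np.array(P)-o['eef_pos'])*100).round(2), r.as_matrix()[:,0]
E
python3 - <<'E'
from h import *
from workcell import bot
o=bot.get_obs(); p=pts(Q,.1)
for a in p: print(a.round(4),*shift(o,a))
x=shift(o,p[0])[1]; print('twist',np.arctan2(x[1],x[0])-Q[2])
E
```

```text
[ 0.5504 -0.1568  0.1   ] [ 42.14 -11.26  13.13] [ 8.93458968e-01  4.49144822e-01 -3.18197168e-05]
[ 0.5642 -0.2315  0.1   ] [40.02 -3.97 13.13] [ 8.93458968e-01  4.49144822e-01 -3.18197168e-05]
[ 0.4512 -0.2524  0.1   ] [28.97 -7.18 13.13] [ 8.93458968e-01  4.49144822e-01 -3.18197168e-05]
[ 0.4374 -0.1777  0.1   ] [ 31.1  -14.47  13.13] [ 8.93458968e-01  4.49144822e-01 -3.18197168e-05]
twist 0.28300795461393835
```

Start at the (−x,−y) corner.

>>> send_rows(
  motion="1 4 -1 0 0.1; 1 8 -2 2 0.2; 1 12 -3 3 0.28; 1 16 -4 4 0.28; 1 20 -5 6 0.28",
)

```text
clock: 1.0
eef_pos: [0.3828, -0.3119, 0.1722]
tool_rot: [0.996, 0.093, 0.001, 0.001]
ft_force: [0.9, -0.3, 0.4]
grip_width: 0.0126
grasp_force: 0.0
```

```bash
python3 - <<'E'
from h import *
from workcell import bot
o=bot.get_obs(); print(o['clock'],o['eef_pos'],o['grip_width'],o['ft_force'])
for a in pts(Q,.08): print(*shift(o,a))
E
```

```text
1.0 [ 0.38275118 -0.31187575  0.17222009] 0.01262950437260219 [ 0.94183293 -0.34465742  0.42130534]
[ 19.32 -12.18   9.23] [0.98285858 0.1843465  0.0023211 ]
[19.3  -4.58  9.25] [0.98285858 0.1843465  0.0023211 ]
[ 7.8  -4.61  9.23] [0.98285858 0.1843465  0.0023211 ]
[  7.82 -12.21   9.21] [0.98285858 0.1843465  0.0023211 ]
```

>>> send_rows(
  motion="1 4 -2.4 4 0; 1 7.8 -4.6 7 0; 1 7.8 -4.6 8 0; 1 7.8 -4.6 8 0; 1 7.8 -4.6 8 0",
)

```text
clock: 1.5
eef_pos: [0.4487, -0.2527, 0.0914]
tool_rot: [0.996, 0.093, -0.0, -0.0]
ft_force: [0.1, -0.2, 1.2]
grip_width: 0.0004
grasp_force: 0.0
```

```bash
python3 - <<'E'
from h import *
from workcell import bot,vision
o=bot.get_obs(); print(o['clock'],o['eef_pos'],o['grip_width'],o['ft_force'])
for a in pts(Q,.062): print(*shift(o,a))
im=vision.camera('wrist'); cv2.imwrite('pics/w1.png',im[...,::-1])
im=vision.camera('side'); cv2.imwrite('pics/s1.png',cv2.resize(im[130:230,240:370],(780,600))[...,::-1])
E
```

```text
1.5 [ 0.44869773 -0.25266602  0.09143226] 0.00039267307664291187 [ 0.14492818 -0.2043717   1.16369671]
[11.78 -7.54  2.93] [ 9.82704077e-01  1.85180492e-01 -9.39225491e-04]
[11.75  0.06  2.93] [ 9.82704077e-01  1.85180492e-01 -9.39225491e-04]
[0.25 0.02 2.94] [ 9.82704077e-01  1.85180492e-01 -9.39225491e-04]
[ 0.28 -7.58  2.94] [ 9.82704077e-01  1.85180492e-01 -9.39225491e-04]
```

View pics/w1.png

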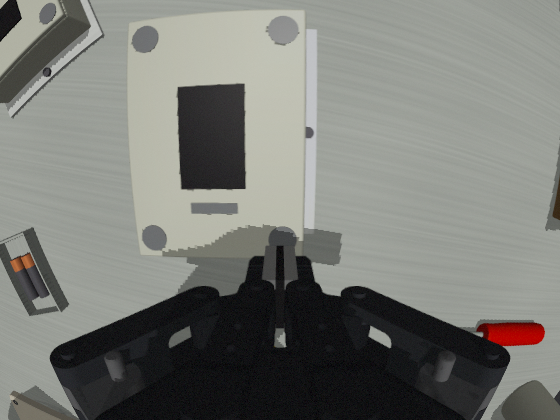

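View pics/s1.png

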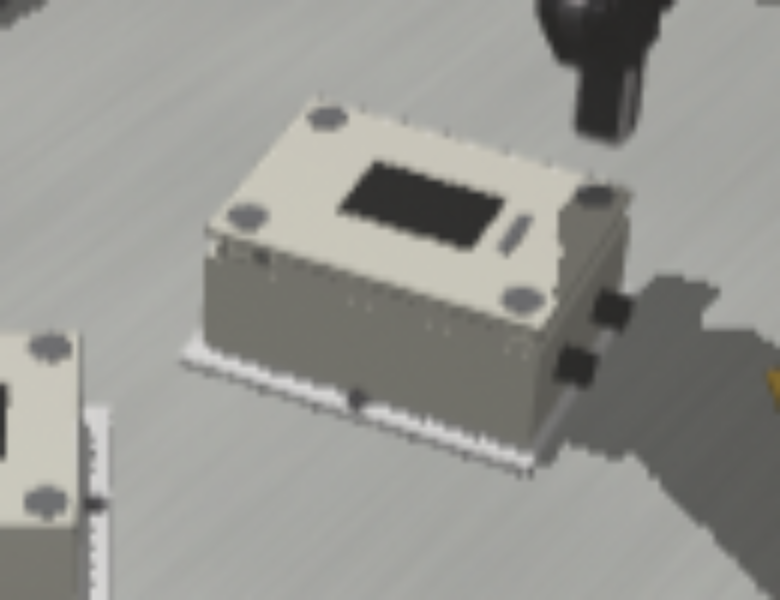

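The wrist view shows the closed fingertips (280,250) in line with the (−x,−y) mark (281,238). The side view shows the tip directly above that mark (595,195), so alignment is good. Going down.

>>> send_rows(
  motion="1 0.2 0 1.5 0; 1 0.2 0 2.7 0; 1 0.2 0 3 0; 1 0.2 0 3.2 0; 1 0.2 0 3.2 0",
)

```text
clock: 2.1
eef_pos: [0.4502, -0.2531, 0.0602]
tool_rot: [0.996, 0.092, -0.0, 0.001]
ft_force: [-2.8, -0.2, 4.3]
grip_width: 0.0
grasp_force: 1.8
```

>>> send_rows(
  motion="1 0 0 0.2 0; 1 0 0 0.4 0; 1 0 0 0.4 0",
)

```text
clock: 2.4
eef_pos: [0.4512, -0.2528, 0.0559]
tool_rot: [0.996, 0.093, 0.0, 0.0]
ft_force: [-0.7, -0.9, 5.0]
grip_width: 0.0002
grasp_force: 2.2
```

>>> send_rows(
  motion="1 0 0 0.2 0; 1 0 0 0.3 0; 1 0 0 0.3 0",
)

```text
clock: 2.7
eef_pos: [0.4513, -0.2528, 0.0554]
tool_rot: [0.996, 0.093, 0.001, 0.001]
ft_force: [-6.4, 2.3, 20.5]
grip_width: 0.0002
grasp_force: 10.4
```

It bottoms out at z≈0.055 with 20 N, so corner 1 is seated. Next is (+x,−y).

>>> send_rows(
  motion="1 0 0 -3.5 0; 1 4 0 -4.5 0; 1 8 0 -4.5 0; 1 11.5 0 -4 0; 1 11.5 0 -3 0",
)

```text
clock: 3.2
eef_pos: [0.5693, -0.2304, 0.0829]
tool_rot: [0.996, 0.094, 0.003, 0.001]
ft_force: [-0.7, 0.5, -0.7]
grip_width: -0.0003
grasp_force: 0.0
```

```bash
python3 - <<'E'
from h import *
from workcell import bot
o=bot.get_obs(); print(o['clock'],o['eef_pos'],o['ft_force'])
for a in pts(Q,.062): print(shift(o,a)[0])
E
```

```text
3.2 [ 0.56926194 -0.23037708  0.08286409] [-0.66901378  0.46133696 -0.68006328]
[-0.48 -7.59  2.07]
[-0.53  0.01  2.08]
[-12.03  -0.06   2.02]
[-11.98  -7.66   2.  ]
```

>>> send_rows(
  motion="1 0 0 0 0; 1 0 0 0 0",
)

```text
clock: 3.4
eef_pos: [0.5622, -0.2308, 0.0813]
tool_rot: [0.996, 0.093, -0.001, -0.001]
ft_force: [0.4, -0.2, 1.0]
grip_width: -0.0002
grasp_force: 0.0
```

>>> send_rows(
  motion="1 0.2 0 1.2 0; 1 0.2 0 1.8 0; 1 0.2 0 2.2 0; 1 0.2 0 2.4 0; 1 0.2 0 2.5 0",
)

```text
clock: 3.9
eef_pos: [0.5658, -0.2311, 0.0574]
tool_rot: [0.996, 0.092, 0.0, 0.0]
ft_force: [0.1, -1.0, 0.6]
grip_width: -0.0002
grasp_force: 0.1
```

>>> send_rows(
  motion="1 0 0 0.1 0; 1 0 0 0.2 0; 1 0 0 0.2 0",
)

```text
clock: 4.2
eef_pos: [0.5659, -0.2305, 0.0556]
tool_rot: [0.996, 0.093, 0.0, -0.0]
ft_force: [-0.2, 0.1, 3.5]
grip_width: 0.0004
grasp_force: 1.5
```

>>> send_rows(
  motion="1 0 0 0.1 0; 1 0 0 0.3 0; 1 0 0 0.3 0",
)

```text
clock: 4.5
eef_pos: [0.5661, -0.2305, 0.0552]
tool_rot: [0.996, 0.093, 0.001, 0.0]
ft_force: [-6.4, 2.3, 17.1]
grip_width: 0.0004
grasp_force: 8.0
```

>>> send_rows(
  motion="1 0 0 -3.5 0; 1 0 -4 -4.5 0; 1 0 -7.6 -4.5 0; 1 0 -7.6 -3.5 0; 1 0 -7.6 -3.2 0",
)

```text
clock: 5.0
eef_pos: [0.5513, -0.1551, 0.0833]
tool_rot: [0.996, 0.094, -0.001, -0.0]
ft_force: [0.1, 0.2, -0.6]
grip_width: 0.0001
grasp_force: 0.0
```

>>> send_rows(
  motion="1 0 0 0.3 0; 1 0 0 0.3 0",
)

```text
clock: 5.2
eef_pos: [0.5515, -0.1568, 0.0803]
tool_rot: [0.996, 0.092, -0.001, -0.0]
ft_force: [-1.2, 0.3, -0.3]
grip_width: 0.0002
grasp_force: 0.0
```

Position is within about 1 mm of the (+x,+y) mark.

>>> send_rows(
  motion="1 0 0 1.2 0; 1 0 0 1.8 0; 1 0 0 2.2 0; 1 0 0 2.5 0; 1 0 0 2.6 0",
)

```text
clock: 5.7
eef_pos: [0.5513, -0.156, 0.0544]
tool_rot: [0.996, 0.093, -0.001, -0.0]
ft_force: [0.1, -0.1, -0.2]
grip_width: 0.0001
grasp_force: 0.0
```

>>> send_rows(
  motion="1 0 0 0.1 0; 1 0 0 0.2 0; 1 0 0 0.2 0",
)

```text
clock: 6.0
eef_pos: [0.5515, -0.156, 0.0541]
tool_rot: [0.996, 0.093, -0.0, 0.0]
ft_force: [-3.0, 0.7, 6.1]
grip_width: 0.0
grasp_force: 2.8
```

>>> send_rows(
  motion="1 0 0 0.1 0; 1 0 0 0.3 0; 1 0 0 0.3 0",
)

```text
clock: 6.3
eef_pos: [0.5516, -0.156, 0.054]
tool_rot: [0.996, 0.093, 0.001, 0.0]
ft_force: [-8.5, 2.4, 21.9]
grip_width: 0.0002
grasp_force: 10.8
```

>>> send_rows(
  motion="1 0 0 -3.5 0; 1 -4 0 -4.5 0; 1 -8 0 -4.5 0; 1 -11.4 0 -4 0; 1 -11.4 0 -3.5 0",
)

```text
clock: 6.8
eef_pos: [0.435, -0.1767, 0.0849]
tool_rot: [0.996, 0.091, -0.002, -0.001]
ft_force: [1.4, -0.3, -0.4]
grip_width: -0.0003
grasp_force: 0.0
```

>>> send_rows(
  motion="1 0 0 0 0; 1 0 0 0 0",
)

```text
clock: 7.0
eef_pos: [0.4413, -0.1773, 0.0857]
tool_rot: [0.996, 0.093, 0.001, 0.0]
ft_force: [0.9, 0.7, 0.0]
grip_width: 0.0
grasp_force: 0.0
```

>>> send_rows(
  motion="1 -0.3 0 1.5 0; 1 -0.3 0 2.2 0; 1 -0.3 0 2.6 0; 1 -0.3 0 2.9 0; 1 -0.3 0 3 0",
)

```text
clock: 7.5
eef_pos: [0.4372, -0.1775, 0.0551]
tool_rot: [0.996, 0.093, -0.0, -0.0]
ft_force: [0.7, 0.6, -0.9]
grip_width: -0.0001
grasp_force: 0.0
```

>>> send_rows(
  motion="1 0 0 0.1 0; 1 0 0 0.2 0; 1 0 0 0.2 0",
)

```text
clock: 7.8
eef_pos: [0.4373, -0.1776, 0.0541]
tool_rot: [0.996, 0.093, 0.001, 0.0]
ft_force: [-1.2, 0.2, 3.8]
grip_width: -0.0002
grasp_force: 2.1
```

>>> send_rows(
  motion="1 0 0 0.1 0; 1 0 0 0.3 0; 1 0 0 0.3 0",
)

```text
clock: 8.1
eef_pos: [0.4373, -0.1777, 0.0539]
tool_rot: [0.996, 0.093, 0.001, 0.001]
ft_force: [-9.2, 3.4, 27.0]
grip_width: -0.0001
grasp_force: 13.7
```

The last corner seats too. The first two stopped about 1 mm higher, possibly because the plate was tilted, so I'll re-touch both to check.

>>> send_rows(
  motion="1 0 0 -3.5 0; 1 0.1 4 -4.5 0; 1 0.1 7.5 -4.5 0; 1 0.1 7.5 -2.5 0; 1 0.1 7.5 -2.5 0",
)

```text
clock: 8.6
eef_pos: [0.4502, -0.2511, 0.0735]
tool_rot: [0.996, 0.092, -0.001, -0.001]
ft_force: [-0.4, 0.0, -0.5]
grip_width: 0.0001
grasp_force: 0.0
```

>>> send_rows(
  motion="1 0 0 1 0; 1 0 0 1.5 0; 1 0 0 1.8 0; 1 0 0 2 0; 1 0 0 2 0",
)

```text
clock: 9.1
eef_pos: [0.4517, -0.2507, 0.0552]
tool_rot: [0.996, 0.093, -0.0, -0.0]
ft_force: [-0.7, -0.5, -0.5]
grip_width: 0.0
grasp_force: 0.0
```

>>> send_rows(
  motion="1 0 0 0.2 0; 1 0 0 0.4 0; 1 0 0 0.4 0",
)

```text
clock: 9.4
eef_pos: [0.4522, -0.2512, 0.054]
tool_rot: [0.996, 0.093, 0.001, 0.001]
ft_force: [-5.0, 3.2, 16.4]
grip_width: 0.0003
grasp_force: 8.1
```

>>> send_rows(
  motion="1 0 0 -3.5 0; 1 4 0.1 -4.5 0; 1 8 0.1 -4.5 0; 1 11.4 0.1 -4 0; 1 11.4 0.1 -2.5 0",
)

```text
clock: 9.9
eef_pos: [0.5702, -0.2308, 0.0783]
tool_rot: [0.996, 0.094, 0.004, 0.002]
ft_force: [-1.0, -0.8, -1.0]
grip_width: 0.0001
grasp_force: 0.0
```

>>> send_rows(
  motion="1 0 0 0 0; 1 0 0 1 0; 1 0 0 1.5 0; 1 0 0 2 0; 1 0 0 2 0",
)

```text
clock: 10.4
eef_pos: [0.563, -0.2311, 0.0557]
tool_rot: [0.996, 0.092, -0.001, -0.0]
ft_force: [-1.0, -0.5, 0.6]
grip_width: -0.0
grasp_force: 0.0
```

>>> send_rows(
  motion="1 0 0 0.2 0; 1 0 0 0.4 0; 1 0 0 0.4 0",
)

```text
clock: 10.7
eef_pos: [0.5642, -0.2314, 0.0541]
tool_rot: [0.996, 0.093, 0.001, 0.0]
ft_force: [-3.3, -0.3, 6.6]
grip_width: 0.0001
grasp_force: 3.5
```

All four corners read 54 mm. Retreating for a final look.

>>> send_rows(
  motion="1 0 0 -3 0; 1 0 0 -7 0; 1 -3 3 -11 0; 1 -7 6 -14 0; 1 -11 9 -16 0",
)

```text
clock: 11.2
eef_pos: [0.4852, -0.3272, 0.2068]
tool_rot: [0.996, 0.094, 0.002, 0.001]
ft_force: [0.2, -0.7, -0.3]
grip_width: 0.0002
grasp_force: 0.0
```

>>> send_rows(
  motion="1 -3 3 0 0; 1 -6 6 0 0; 1 -6 6 0 0",
)

```text
clock: 11.5
eef_pos: [0.4338, -0.4006, 0.2048]
tool_rot: [0.996, 0.089, -0.0, 0.001]
ft_force: [0.2, -0.7, 0.3]
grip_width: 0.0001
grasp_force: 0.0
```

```bash
python3 - <<'E'
from h import *
from workcell import bot,vision
im=vision.camera('side'); cv2.imwrite('pics/s2.png',cv2.resize(im[130:230,240:370],(780,600))[...,::-1])
E
```

```text
(no output)
```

View pics/s2.png

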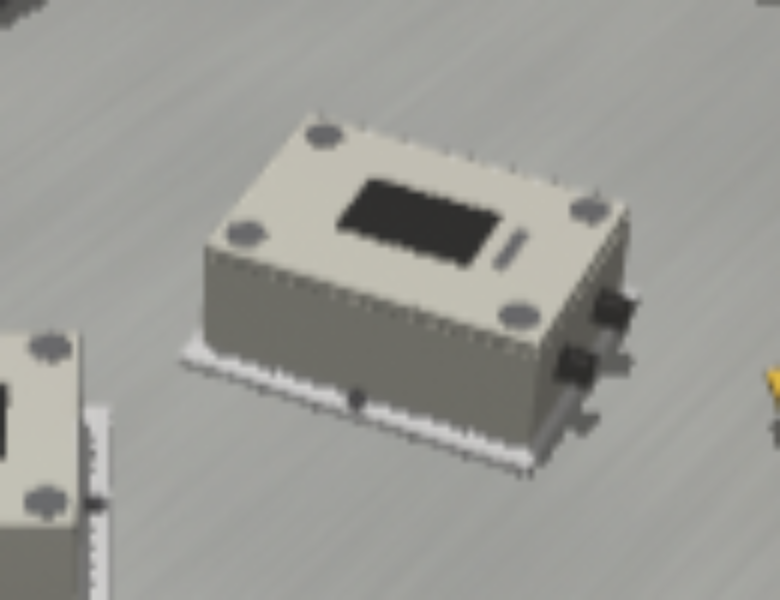

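The cover is flush all round: its four marks sit evenly about 17 px lower than before, and no gap shows along the edge from (205,245) to (540,345).

```bash
python3 -c "
from workcell import workorder; print(workorder.job_done())"
```

```text
the job is handed in; nothing more can be done
None
```

I pressed the larger logger's cover down corner by corner until it lay flush at 54 mm on all four corners. The display wasn't touched, the arm was clear at about 11.5 s, and the job is handed in.

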